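# Bolt the tool chest past its spring safety catch

### The job

Bolt the lid of the wooden tool chest: with one fingertip press the sprung safety catch bar down and keep it down while the other finger pushes the bolt by its upright knob all the way across into the keeper on the lid, then let go so that the catch springs up and locks the bolt. Pinch and lift nothing, and leave the spool, bowl, bottle and wax tree standing where they are.

Things in the scene. Friction and masses are not known exactly. Their poses are not given: they have to be found in the camera images.
- chest: Wooden tool chest, fixed, 270 x 326 mm, flat top 90 mm high. Origin at bench level below the middle of the bolt gear, z up. The bolt slides home along chest +y; the lid is the +y part of the top. Chest frame: bolt parallel to y at x = +25 mm, catch bar parallel to y at x = -25 mm. Straps over the bolt and walls beside the catch rise at most 20 mm above the chest top.
- bolt (a joint): Slide of the bolt in m along chest +y: 0 = withdrawn, 0.052 = fully home in the keeper (hard stop). Starts anywhere from 0 to 0.010. Moves freely (drag about 2.5 N) up to 0.012, where it meets the catch's tongue unless the catch is pressed. Its rack teeth let the tongue drop in again on the way if the catch is let up.
- knob (a point): Centre of the bolt's knob, an upright steel block with a flat top: 18 mm across the slide (chest x), 14 mm along it (chest y), standing free from 14 to 46 mm above the chest top; this point is 30 mm above the chest top. Moves with the bolt; at bolt 0 it is at chest y = -26 mm, at home at +26 mm.
- catch (a joint): How far the catch bar is pressed down, in m: 0 = up (sprung), 0.010 = bottomed. The bolt is free from 0.005 on; 0.007 to 0.009 is a good depth to hold. It takes about 4 N to start and 10 N at the bottom.
- catch_top (a point): Middle of the top face of the safety catch, a level ribbed aluminium bar 24 mm wide (chest x), 120 mm long (chest y -70 to +50 mm; this point at y = -10), beside the bolt on its -x side. Top face 34 mm above the chest top when up. It goes straight down; a fingertip may slide along it while pressing. Point moves with the bar.
- spool_mid (a point): Bystander: solder-wire spool, 38 mm diameter, 30 mm high, standing loose on the chest top beside the bolt; its centre.
- bowl_mid (a point): Bystander: pale blue bowl, 120 mm across, 55 mm high, on the bench; point 28 mm up on its axis.
- bottle_mid (a point): Bystander: dark glass bottle, 60 mm diameter, 150 mm high, on the bench; its centre.
- tree_mid (a point): Bystander: green wax casting tree on a black rubber dish 104 mm across, about 115 mm high, on the bench; point 45 mm up on its axis.
Mind the look-alikes: they are no part of the job. There is more than one size of the part that bears tree_mid; the job needs the largest.

How it is judged:
On the way:
1. a finger holds the catch down while a finger pushes the bolt through mid-travel (value of joint bolt between 0.016 and 0.047 m and value of joint catch above 0.0042 m and contact force between the fingers and catch above 0.3 N and contact force between the fingers and bolt above 0.3 N), for 0.04 s.
At the end, for the whole second after the job is handed in: The bolt is at least 49.5 mm of its 52 mm across and at rest, the catch has sprung up to within 1.5 mm of its top, and the spool, bowl, bottle and wax tree stand upright within 20 mm of where they were (value of joint bolt above 0.0495 m and value of joint catch below 0.0015 m and velocity of joint bolt between -0.005 and 0.005 m/s and not (distance of spool_mid from where it was at the start of the episode above 0.02 m) and not (distance of bowl_mid from where it was at the start of the episode above 0.02 m) and not (distance of bottle_mid from where it was at the start of the episode above 0.02 m) and not (distance of tree_mid from where it was at the start of the episode above 0.02 m) and angle between each of spool_mid, bowl_mid, bottle_mid, tree_mid's own z axis and vertical below 0.15 rad); the robot touches nothing.
It fails at once if the catch let up, or the bolt forced past it, before the bolt is home (value of joint bolt between 0.016 and 0.045 m and value of joint catch below 0.0035 m).
It fails at once if a bystander lifted, knocked over or pushed more than 20 mm away (distance of any of spool_mid, bowl_mid, bottle_mid, tree_mid from where it was at the start of the episode above 0.02 m).
It also fails if it takes over 37 s, if anything falls off the work surface, if the arm or the gripper's body presses on something with over 40 N, if the wrist force passes 120 N, or if a joint passes its speed limit or range.

### The arm

A 6-joint arm with a two-finger parallel gripper is mounted at the origin on the work surface. World frame = base frame: x ahead of the robot, y to its left, z up, the work surface at z = 0. Lengths are in m, angles in rad, forces in N, time in s.
With the tool pointing down it reaches from about 0.3 to 0.875 m from the base axis. Payload 4.2 kg.
Tool frame: the origin (TCP) lies on the centre line of the jaws, within the pads' length; the fingertips stand robot.tips_ahead ahead of it and the grasp point (between the pads) lies 3 mm ahead of it (robot.tips_ahead is the distance from the TCP to the fingertips, in m); z points along the fingers, y is the line along which they close (so a half turn about z gives the same grasp; the last joint's range is limited). The gripper opens to 85 mm and grips with 20 to 120 N. Pads are 22 mm wide; open, the fingers measure 114 mm over their backs; the gripper's body (76 mm by 85 mm) begins 54 mm behind the grasp point. The pads swing forward as they close: fully open they stand 13 mm farther back than shut.
Start: joints at [1.247, 0.32, 1.565, -0, 1.257, -0.02], TCP at [0.172, 0.549, 0.253] pointing down, gripper open.
Joint ranges: [-3.11, 3.11], [-0.84, 2.01], [0.21, 2.61], [-1.34, 4.49], [0.05, 2.63], [-2.56, 2.56]. Speed limits (rad/s): [2.57, 2.57, 3.14, 3.14, 3.14, 3.14].

### API

Orientations are given as a unit quaternion [x, y, z, w].
In Python, from cell import robot, read_camera, order gives the robot as it stands.
- The arm moves only by the tool apply_moves, never from a script. Its argument "commands" is a list of rows, each a list of 7 numbers: the turn, a rotation vector about the tool's x, y, z in degrees, then the shift along the tool's x, y, z in m, then the finger opening in m, from 0 to 0.0854. A call has 1 to 10 rows; each row is the pose to reach, as a shift and turn from the pose commanded when the call began, along the tool's axes at that moment; what a row does not reach only later rows make up. A row lasts 1/12 s, in which the tool goes at most 41.7 mm and 7.16 degrees, less where a joint would pass 70% of its speed; a pose out of reach is approached as far as the arm can. A call with a gripper value outside its range is refused whole. The fingers move at their own pace and stop on an object; "newtons" is the grip in N (left out, the last holds). Time passes only in rows, so rows that repeat a pose let the fingers close. It gives the time, the measured TCP pose, the force, the opening and the grip force at its end, in the units of the state.
- robot.get_obs(): the state, without advancing time (a new reading comes with each control period).
- read_camera(name): name is "scene" or "top" or "wrist"; returns a dict with "image" (400x640x3 uint8, red, green, blue), "depth" (400x640 float32, m along the optical axis (not along the pixel's ray), 0 where there is no reading), "K" (3x3 intrinsics, pixels), "cam_to_world" (4x4, takes a point from camera to world coordinates); the wrist camera has in their place "mount" (4x4, takes a point from camera to tool coordinates, whose origin is the TCP and whose axes are the flange's). Camera axes: x right, y up, looking along -z (the intrinsics and any distortion apply to the point x, -y, -z); pixel columns grow to the right and rows downward; lengths in m; the calibration is good to about 2 mm. A picture is of the moment at which its call begins: read the wrist's pose just before it.
- order.hand_in(): hands the job in; it is judged then, once.
The state is a dict: "clock": time; "joint_positions": joint angles; "dq": joint speeds; "effort": joint torques, N m; "ee_pos": TCP position; "tool_rot": TCP orientation; "ft_force": force on the tool from outside, world axes, zero at the start; "wrist_torque": the same for the moment, N m; "width": opening from 0.0 (shut) to 1.0 (fully open); "grip_force": force on a finger pad.
Only numpy, scipy, OpenCV 4.12 (cv2) and the standard library are available. Lean on these libraries where they do the work, as an engineer would, in place of code of your own. Each camera call takes 0.05 s, during which the arm holds its last target. There are 200 camera calls.

## Working session

There is one attempt and no reset: what is moved stays moved. The work goes in short steps, Python scripts to look and compute and a tool call to move; the robot and the scene stay as the last step left them, time stands still between calls to the robot, and variables do not carry over. Pictures are saved under pics/ and viewed, at most 10 in all, crops included, and the job is handed in when it is done.

Besides the shell and the picture viewer there is one more tool, called after "Call:" as name([rows], argument=value, ...), one row to a line, values as JSON. apply_moves: Moves the arm, as the interface text tells. Its arguments: {"type":"object","properties":{"commands":{"type":"array","items":{"type":"array","items":{"type":"number"}}},"newtons":{"type":"number"}},"required":["commands"]}

```bash
ls; mkdir -p pics
cat > h.py <<'E'
import numpy as np, cv2
from cell import robot, read_camera, order
def shot(n,f):
    o=robot.get_obs(); c=read_camera(n); np.savez(f'pics/{f}.npz',pos=o['ee_pos'],rot=o['tool_rot'],**c)
    cv2.imwrite(f'pics/{f}.png',c['image'][:,:,::-1]); return c
def world(d,u,v,z=None):
    K=d['K'];dep=d['depth'][v,u]
    if 'cam_to_world' in d: T=d['cam_to_world']
    else:
        from scipy.spatial.transform import Rotation as R
        W=np.eye(4);W[:3,:3]=R.from_quat(d['rot']).as_matrix();W[:3,3]=d['pos'];T=W@d['mount']
    r=np.array([(u-K[0,2])/K[0,0],-(v-K[1,2])/K[1,1],-1.])
    o=T[:3,3];q=T[:3,:3]@r
    s=dep if z is None else (z-o[2])/q[2]
    return o+s*q
E
python3 - <<'E'
from h import *
o=robot.get_obs();print(o, getattr(robot,'tips_ahead',None))
a=shot('top','t0');b=shot('scene','s0');print(a.keys())
E
```

```text
pics
{'clock': 0.0, 'joint_positions': array([ 1.24699901e+00,  3.20281262e-01,  1.56569626e+00,  1.63181546e-05,
        1.25738168e+00, -2.00101591e-02]), 'dq': array([-1.75452161e-05,  3.90053419e-04, -4.76691351e-04, -1.63560118e-03,
       -9.31122634e-04, -9.24993823e-04]), 'effort': array([ 5.43634360e-04, -4.15525818e+01, -2.34160548e+01,  1.91661902e-04,
        8.05802556e-03, -1.09164910e-05]), 'ee_pos': array([0.17186279, 0.54825101, 0.25248164]), 'tool_rot': array([ 1.51312613e-01,  9.88485565e-01, -8.68926389e-04, -1.58736123e-04]), 'ft_force': array([ 0.45204281,  0.32273792, -0.41234832]), 'wrist_torque': array([ 0.0314168 ,  0.00936199, -0.00502058]), 'grip_force': 0.0, 'width': 0.9986947812412402} 0.022
dict_keys(['image', 'depth', 'K', 'cam_to_world'])
```

View pics/t0.png

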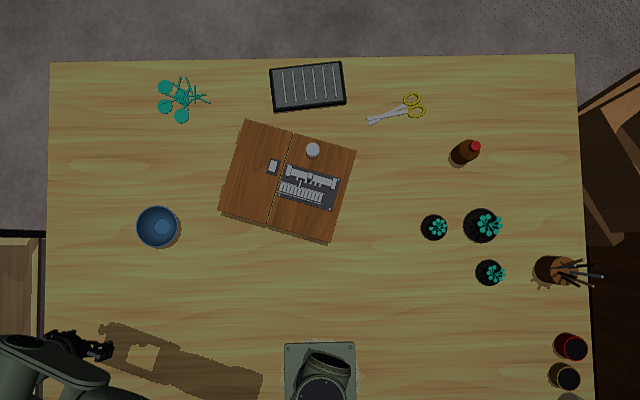

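View pics/s0.png

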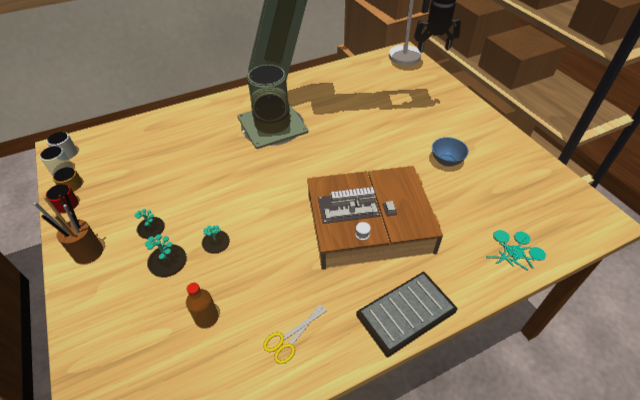

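The top view shows the chest at about (288,182). The lid is on the left with the keeper at (273,166), the gear at (308,187) and the spool at (312,150). The bowl is at (158,227) and the bottle at (466,152). There are three wax trees, at (483,225), (434,227) and (490,272). The largest is (483,225), and it's well clear of the work.

Run:
```python
from h import *
d=np.load('pics/t0.npz')
im=cv2.imread('pics/t0.png')[110:250,210:365]
cv2.imwrite('pics/t0c.png',cv2.resize(im,None,fx=4,fy=4,interpolation=cv2.INTER_CUBIC)[:560,:])
for p in [(245,121),(355,150),(220,211),(329,243),(313,150),(273,167),(288,169),(332,178),(320,192)]: print(p,world(d,*p).round(4))
```

```text
(245, 121) [0.7379 0.1962 0.0904]
(355, 150) [ 0.6496 -0.1123  0.0876]
(220, 211) [0.4908 0.2858 0.0007]
(329, 243) [ 0.3893 -0.0351 -0.0026]
(313, 150) [0.6456 0.0059 0.1219]
(273, 167) [0.6034 0.118  0.1038]
(288, 169) [0.5961 0.0761 0.1094]
(332, 178) [ 0.5706 -0.0454  0.0941]
(320, 192) [ 0.5302 -0.0109  0.1117]
```

View pics/t0c.png

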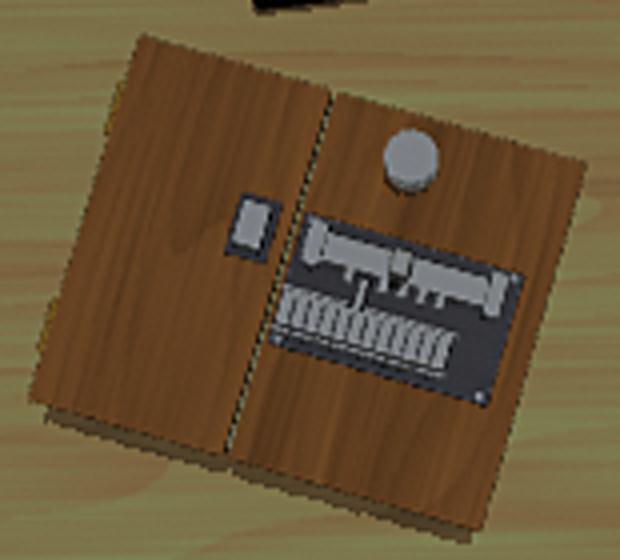

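The gear has its bolt on the far side (world +x), the catch on the near side, and the keeper towards +y. The knob is near crop (400,262). Next I'll go above the gear with tool y along chest x and the fingers 36 mm apart.

Call:
apply_moves([
  [0, 0, 88.6, -0.514, -0.392, -0.03, 0.036],
  [0, 0, 88.6, -0.514, -0.392, -0.03, 0.036],
  [0, 0, 88.6, -0.514, -0.392, -0.03, 0.036],
  [0, 0, 88.6, -0.514, -0.392, -0.03, 0.036],
  [0, 0, 88.6, -0.514, -0.392, -0.03, 0.036],
  [0, 0, 88.6, -0.514, -0.392, -0.03, 0.036],
  [0, 0, 88.6, -0.514, -0.392, -0.03, 0.036],
  [0, 0, 88.6, -0.514, -0.392, -0.03, 0.036],
  [0, 0, 88.6, -0.514, -0.392, -0.03, 0.036],
  [0, 0, 88.6, -0.514, -0.392, -0.03, 0.036],
], newtons=40)

```text
clock: 0.93
ee_pos: [0.4128, 0.2069, 0.2726]
tool_rot: [0.703, 0.711, -0.0, -0.0]
ft_force: [1.6, -0.5, 0.3]
width: 0.425
grip_force: 0.0
```

Run:
```python
from h import *
from scipy.spatial.transform import Rotation as R
o=robot.get_obs();r=R.from_quat(o['tool_rot']);print(o['clock'],o['ee_pos'],o['width'],o['joint_positions'].round(3));M=r.as_matrix();print(M.round(3))
print('shift',M.T@(np.array([.545,.02,.28])-o['ee_pos']),'yaw of y',np.degrees(np.arctan2(M[1,1],M[0,1])))
```

```text
0.9333 [0.41282251 0.20687822 0.27260604] 0.4250803142170754 [0.44  0.127 1.772 0.    1.242 0.429]
[[-0.011  1.    -0.   ]
 [ 1.     0.011  0.   ]
 [ 0.    -0.    -1.   ]]
shift [-0.18831651  0.13011826 -0.00742695] yaw of y 0.6285561060430804
```

Call:
apply_moves([
  [0, 0, 16.6, -0.188, 0.13, -0.007, 0.036],
  [0, 0, 16.6, -0.188, 0.13, -0.007, 0.036],
  [0, 0, 16.6, -0.188, 0.13, -0.007, 0.036],
  [0, 0, 16.6, -0.188, 0.13, -0.007, 0.036],
  [0, 0, 16.6, -0.188, 0.13, -0.007, 0.036],
  [0, 0, 16.6, -0.188, 0.13, -0.007, 0.036],
  [0, 0, 16.6, -0.188, 0.13, -0.007, 0.036],
  [0, 0, 16.6, -0.188, 0.13, -0.007, 0.036],
])

```text
clock: 1.6
ee_pos: [0.5455, 0.0223, 0.2788]
tool_rot: [0.797, 0.604, -0.001, -0.001]
ft_force: [0.0, 0.0, -0.1]
width: 0.423
grip_force: 0.0
```

Run:
```python
from h import *
from scipy.spatial.transform import Rotation as R
o=robot.get_obs();M=R.from_quat(o['tool_rot']).as_matrix();print(o['clock'],o['ee_pos'],o['width']*85.4,np.degrees(np.arctan2(M[1,1],M[0,1])))
c=shot('wrist','w1');print(c['mount'].round(3),c['K'])
cv2.imwrite('pics/w1b.png',cv2.resize(cv2.imread('pics/w1.png'),(800,500)))
```

```text
1.6 [0.54549868 0.02228264 0.27882218] 36.10639397261952 -15.757225651400486
[[-0.     0.962  0.274  0.069]
 [ 1.     0.    -0.    -0.001]
 [-0.     0.274 -0.962 -0.12 ]
 [ 0.     0.     0.     1.   ]] [[357.60212205   0.         322.77095447]
 [  0.         357.60212205 200.09361687]
 [  0.           0.           1.        ]]
```

View pics/w1b.png

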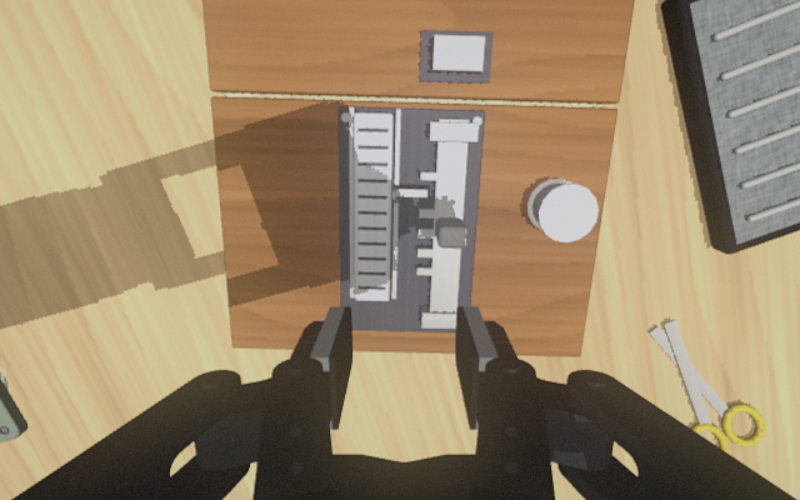

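The wrist view has chest +y up. The bar spans (352–393, 113–300), the keeper is at (456,55), the knob block is at about (435–466, 197–247), and the spool is clear at (563,210). I'll crop the knob area and map the points to world.

Run:
```python
from h import *
d=np.load('pics/w1.npz')
im=cv2.imread('pics/w1.png')[80:270,260:400]
cv2.imwrite('pics/w1c.png',cv2.resize(im,None,fx=4,fy=3.15,interpolation=cv2.INTER_CUBIC) if 0 else cv2.resize(im,None,fx=3,fy=3,interpolation=cv2.INTER_CUBIC))
w=lambda x,y,z:world(d,int(round(x*.8)),int(round(y*.8)),z).round(4)
a,b=w(215,94,.09),w(615,103,.09);v=b-a;print('seam',a,b,np.degrees(np.arctan2(v[1],v[0])))
for z in(.124,): print('bar',w(354,114,z),w(393,114,z),w(350,300,z),w(391,300,z))
v=w(354,114,.124)-w(350,300,.124);print(np.degrees(np.arctan2(v[1],v[0]))-90)
for p in[(300,300),(260,170),(470,150),(372,200),(455,215),(360,250)]: 
  q=(int(p[0]*.8),int(p[1]*.8));print(p,world(d,*q).round(4))
```

```text
seam [0.4496 0.1403 0.09  ] [0.7004 0.0638 0.09  ] -16.962959932211636
bar [0.5366 0.1021 0.124 ] [0.5585 0.0959 0.124 ] [ 0.4988 -0.0096  0.124 ] [ 0.525 -0.017  0.124]
-18.696150620719877
(300, 300) [ 0.4546 -0.0121  0.089 ]
(260, 170) [0.4605 0.086  0.0902]
(470, 150) [0.6014 0.0603 0.093 ]
(372, 200) [0.5317 0.0504 0.1243]
(455, 215) [0.5805 0.0225 0.1037]
(360, 250) [0.5154 0.0215 0.1243]
```

View pics/w1c.png

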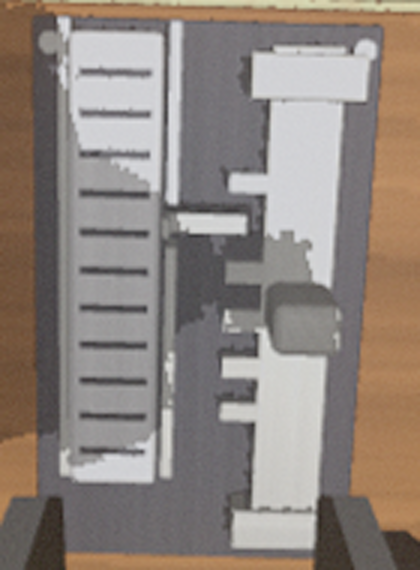

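```bash
cat > fit.py <<'E'
from h import *
import sys
d=np.load(f'pics/{sys.argv[1]}.npz')
P=np.array([[world(d,u,v) for u in range(640)] for v in range(270)]).reshape(-1,3)
ref=np.array([.545,.03,0])
P=P[np.hypot(*(P-ref)[:,:2].T)<.12]
top=P[(abs(P[:,2]-.136)<.004)]; bar=P[(abs(P[:,2]-.124)<.003)]
import cv2
th=np.radians(-17.0)
for n,S in(('knobtop',top),('bar',bar)):
    print(n,len(S),np.median(S,0).round(4))
    if len(S)>8:
        r=cv2.minAreaRect((S[:,:2]*1000).astype(np.float32));print(r)
        ex=np.array([np.cos(th),np.sin(th)]);ey=np.array([-ex[1],ex[0]])
        for e in(ex,ey): print(np.percentile(S[:,:2]@e,[1,10,50,90,99]).round(4))
E
python3 fit.py w1
```

```text
knobtop 402 [0.5735 0.0169 0.1352]
((573.8173217773438, 16.696834564208984), (13.629807472229004, 17.899818420410156), 73.99755096435547)
[0.535  0.5366 0.5434 0.5505 0.5525]
[0.177  0.1785 0.1839 0.189  0.1902]
bar 4624 [0.5315 0.0465 0.1236]
((588.4678955078125, 24.329574584960938), (119.1777572631836, 146.3367462158203), 72.53844451904297)
[0.4825 0.4848 0.4945 0.5041 0.5485]
[0.1378 0.1506 0.2002 0.2449 0.2542]
```

The depth fit gives chest yaw of about -17°. Along chest x', the bar centre is at 0.494 and the knob at 0.5437. Along y', the knob is at 0.184, so the bolt is at about 4 mm. I'll line up behind the knob and come down close.

Call:
apply_moves([
  [0, 0, 1.0, -0.024, 0.004, 0.0, 0.036],
  [0, 0, 1.0, -0.024, 0.004, 0.04, 0.036],
  [0, 0, 1.0, -0.024, 0.004, 0.08, 0.036],
  [0, 0, 1.0, -0.024, 0.004, 0.11, 0.036],
  [0, 0, 1.0, -0.024, 0.004, 0.11, 0.036],
  [0, 0, 1.0, -0.024, 0.004, 0.11, 0.036],
  [0, 0, 1.0, -0.024, 0.004, 0.11, 0.036],
])

```text
clock: 2.23
ee_pos: [0.5438, -0.0002, 0.1716]
tool_rot: [0.801, 0.598, 0.001, 0.001]
ft_force: [-0.2, -0.5, 0.5]
width: 0.424
grip_force: 0.0
```

```bash
cat > st.py <<'E'
from h import *
from scipy.spatial.transform import Rotation as R
o=robot.get_obs();M=R.from_quat(o['tool_rot']).as_matrix();yaw=np.degrees(np.arctan2(M[1,1],M[0,1]))
t=np.radians(-17);p=o['ee_pos'];print(o['clock'],p.round(4),'yaw',yaw.round(2),"x'y'",p[0]*np.cos(t)+p[1]*np.sin(t),-p[0]*np.sin(t)+p[1]*np.cos(t),'open',o['width']*85.4,o['ft_force'].round(2),robot.tips_ahead)
E
python3 st.py
python3 - <<'E'
from h import *
shot('wrist','w2')
cv2.imwrite('pics/w2b.png',cv2.resize(cv2.imread('pics/w2.png'),(800,500)))
E
```

```text
2.2333 [ 5.438e-01 -2.000e-04  1.716e-01] yaw -16.55 x'y' 0.5201302586610244 0.15876911289471063 open 36.245253785980935 [-0.15 -0.52  0.47] 0.022
```

View pics/w2b.png

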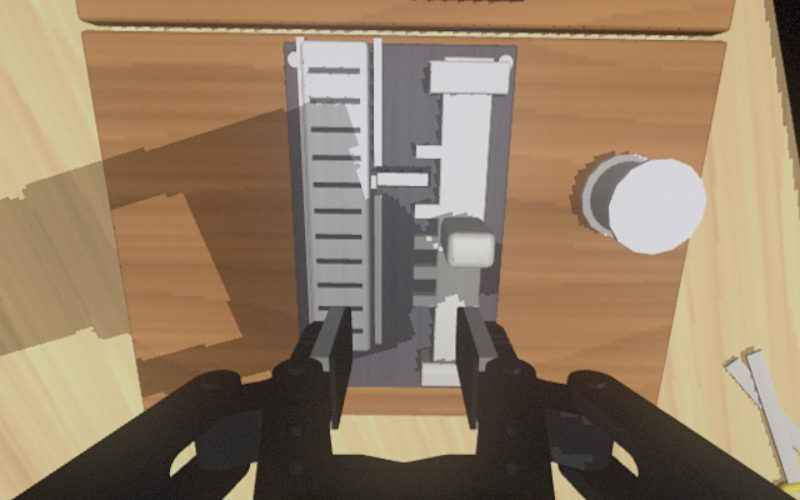

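The fingers are lined up, the left one over the bar and the right one over the bolt behind the knob at (470,245). Next I'll go down until they touch.

Call:
apply_moves([
  [0, 0, 0.4, 0, -0.001, 0.018, 0.036],
  [0, 0, 0.4, 0, -0.001, 0.022, 0.036],
  [0, 0, 0.4, 0, -0.001, 0.024, 0.036],
  [0, 0, 0.4, 0, -0.001, 0.026, 0.036],
  [0, 0, 0.4, 0, -0.001, 0.026, 0.036],
])

```text
clock: 2.7
ee_pos: [0.5426, -0.0008, 0.1448]
tool_rot: [0.804, 0.595, 0.001, 0.001]
ft_force: [-0.6, 0.4, 3.8]
width: 0.418
grip_force: 2.0
```

Call:
apply_moves([
  [0, 0, 0, 0, 0, 0.001, 0.036],
  [0, 0, 0, 0, 0, 0.002, 0.036],
  [0, 0, 0, 0, 0, 0.003, 0.036],
  [0, 0, 0, 0, 0, 0.003, 0.036],
])

```text
clock: 3.03
ee_pos: [0.5426, -0.0008, 0.1414]
tool_rot: [0.804, 0.595, 0.001, 0.0]
ft_force: [-0.1, -0.5, 4.9]
width: 0.421
grip_force: 3.0
```

Call:
apply_moves([
  [0, 0, 0, 0, 0, 0.001, 0.036],
  [0, 0, 0, 0, 0, 0.002, 0.036],
  [0, 0, 0, 0, 0, 0.003, 0.036],
  [0, 0, 0, 0, 0, 0.004, 0.036],
  [0, 0, 0, 0, 0, 0.004, 0.036],
])

```text
clock: 3.45
ee_pos: [0.5426, -0.0008, 0.1377]
tool_rot: [0.804, 0.595, 0.001, 0.0]
ft_force: [-1.4, 0.1, 7.3]
width: 0.424
grip_force: 4.0
```

```bash
python3 st.py
python3 - <<'E'
from h import *
c=shot('wrist','w3')
d=np.load('pics/w3.npz')
P=np.array([[world(d,u,v) for u in range(225,305)] for v in range(20,230)]).reshape(-1,3)
h,e=np.histogram(P[:,2],np.arange(.085,.14,.001))
print([(round(a,3),n) for a,n in zip(e,h) if n>100])
E
```

```text
3.45 [ 0.5426 -0.0008  0.1377] yaw -17.03 x'y' 0.5190951589494542 0.15785270304881216 open 36.19102472519013 [-1.36  0.06  7.33] 0.022
[(np.float64(0.092), np.int64(142)), (np.float64(0.093), np.int64(465)), (np.float64(0.094), np.int64(229)), (np.float64(0.107), np.int64(103)), (np.float64(0.108), np.int64(478)), (np.float64(0.109), np.int64(1381)), (np.float64(0.11), np.int64(572)), (np.float64(0.114), np.int64(452)), (np.float64(0.115), np.int64(3341)), (np.float64(0.116), np.int64(6664)), (np.float64(0.117), np.int64(2200)), (np.float64(0.118), np.int64(106))]
```

The bar sits at z ≈ 0.116, so it is about 7.5 mm down, which is a good depth to hold. Now the push along chest +y, holding the depth.

Call:
apply_moves([
  [0, 0, 0, 0.003, 0, 0.0005, 0.036],
  [0, 0, 0, 0.007, 0, 0.0005, 0.036],
  [0, 0, 0, 0.011, 0, 0.0005, 0.036],
  [0, 0, 0, 0.015, 0, 0.0005, 0.036],
  [0, 0, 0, 0.019, 0, 0.0005, 0.036],
  [0, 0, 0, 0.019, 0, 0.0005, 0.036],
])

```text
clock: 4.0
ee_pos: [0.5478, 0.0156, 0.1373]
tool_rot: [0.803, 0.595, -0.001, 0.002]
ft_force: [-1.5, -6.2, 7.9]
width: 0.421
grip_force: 4.8
```

```bash
python3 st.py
```

```text
4.0 [0.5478 0.0156 0.1373] yaw -16.92 x'y' 0.5193156265731024 0.17509443616284803 open 35.96384199900901 [-1.54 -6.21  7.95] 0.022
```

Call:
apply_moves([
  [0, 0, 0, 0.004, 0, 0, 0.036],
  [0, 0, 0, 0.008, 0, 0, 0.036],
  [0, 0, 0, 0.012, 0, 0, 0.036],
  [0, 0, 0, 0.016, 0, 0, 0.036],
  [0, 0, 0, 0.02, 0, 0, 0.036],
  [0, 0, 0, 0.02, 0, 0, 0.036],
])

```text
clock: 4.5
ee_pos: [0.5537, 0.0347, 0.1373]
tool_rot: [0.803, 0.595, -0.001, 0.002]
ft_force: [-2.5, -6.8, 8.7]
width: 0.419
grip_force: 4.8
```

```bash
python3 st.py
python3 - <<'E'
from h import *
shot('wrist','w4')
cv2.imwrite('pics/w4b.png',cv2.resize(cv2.imread('pics/w4.png'),(800,500)))
E
```

```text
4.5 [0.5537 0.0347 0.1373] yaw -16.92 x'y' 0.5194072653718779 0.19503524209424528 open 35.754054984287244 [-2.49 -6.76  8.68] 0.022
```

View pics/w4b.png

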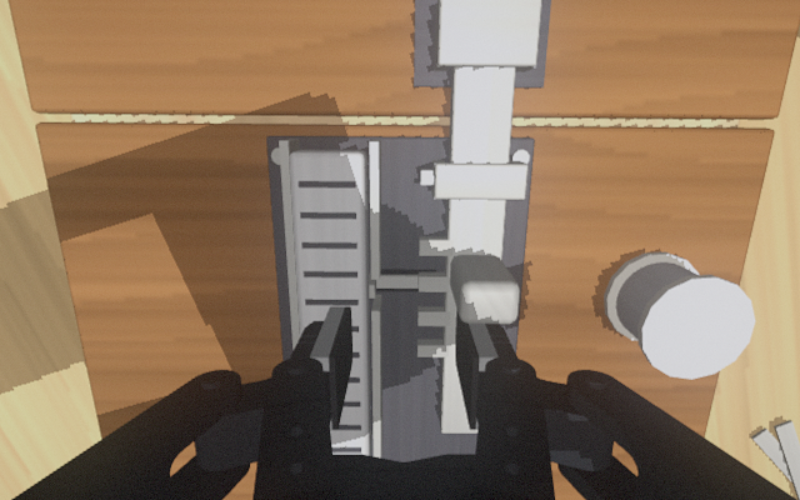

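The bolt is moving, with its end entering the keeper at (490,60), the catch down and the spool untouched at (697,325). Next I'll push it home.

Call:
apply_moves([
  [0, 0, 0, 0.004, 0, 0, 0.036],
  [0, 0, 0, 0.008, 0, 0, 0.036],
  [0, 0, 0, 0.012, 0, 0, 0.036],
  [0, 0, 0, 0.016, 0, 0, 0.036],
  [0, 0, 0, 0.019, 0, 0, 0.036],
  [0, 0, 0, 0.021, 0, 0, 0.036],
  [0, 0, 0, 0.022, 0, 0, 0.036],
])

```text
clock: 5.13
ee_pos: [0.5594, 0.0528, 0.1373]
tool_rot: [0.803, 0.596, -0.003, 0.004]
ft_force: [-4.7, -19.0, 11.5]
width: 0.416
grip_force: 11.5
```

```bash
python3 st.py
```

```text
5.1333 [0.5594 0.0528 0.1373] yaw -16.87 x'y' 0.519498782099535 0.21399095910065302 open 35.56137357524237 [ -4.69 -18.97  11.51] 0.022
```

The force has jumped at y' = 0.214, the predicted stop. A slightly firmer push will confirm it.

Call:
apply_moves([
  [0, 0, 0, 0.001, 0, 0, 0.036],
  [0, 0, 0, 0.002, 0, 0, 0.036],
  [0, 0, 0, 0.002, 0, 0, 0.036],
])

```text
clock: 5.38
ee_pos: [0.5594, 0.0529, 0.1374]
tool_rot: [0.803, 0.596, -0.005, 0.004]
ft_force: [-5.5, -22.5, 12.0]
width: 0.423
grip_force: 12.9
```

```bash
python3 st.py
```

```text
5.3833 [0.5594 0.0529 0.1374] yaw -16.88 x'y' 0.519496321384318 0.2140931181308554 open 36.16034204086939 [ -5.52 -22.48  12.02] 0.022
```

The TCP has stalled while the force rises, so the bolt is home. I'll lift straight up while still pressing forward so the catch drops in, then back off and look.

Call:
apply_moves([
  [0, 0, 0, 0, 0, -0.005, 0.036],
  [0, 0, 0, 0, 0, -0.011, 0.036],
  [0, 0, 0, 0, 0, -0.013, 0.036],
  [0, 0, 0, -0.006, 0, -0.013, 0.036],
  [0, 0, 0, -0.008, 0, -0.03, 0.036],
  [0, 0, 0, -0.03, 0, -0.065, 0.036],
  [0, 0, 0, -0.05, 0, -0.1, 0.036],
  [0, 0, 0, -0.05, 0, -0.13, 0.036],
  [0, 0, 0, -0.05, 0, -0.13, 0.036],
  [0, 0, 0, -0.05, 0, -0.13, 0.036],
])

```text
clock: 6.22
ee_pos: [0.5467, 0.0114, 0.2681]
tool_rot: [0.804, 0.594, 0.002, 0.001]
ft_force: [-0.5, -0.5, -1.1]
width: 0.42
grip_force: 0.0
```

```bash
python3 st.py
python3 - <<'E'
from h import *
shot('wrist','w5')
cv2.imwrite('pics/w5b.png',cv2.resize(cv2.imread('pics/w5.png'),(800,500)))
E
python3 fit.py w5
```

```text
6.2167 [0.5467 0.0114 0.2681] yaw -17.06 x'y' 0.5194749358684122 0.1707296581755501 open 35.84018801864128 [-0.47 -0.51 -1.09] 0.022
knobtop 516 [0.5878 0.062  0.1354]
((588.0037231445312, 61.74211883544922), (13.540399551391602, 17.58143424987793), 72.96583557128906)
[0.5355 0.537  0.5438 0.5507 0.5529]
[0.2242 0.2257 0.2311 0.2364 0.2377]
bar 5157 [0.5313 0.0475 0.1236]
((589.2073974609375, 23.633811950683594), (120.1988754272461, 149.30572509765625), 72.56754302978516)
[0.4823 0.4847 0.4943 0.5039 0.5355]
[0.1373 0.1502 0.2012 0.2452 0.2546]
```

View pics/w5b.png

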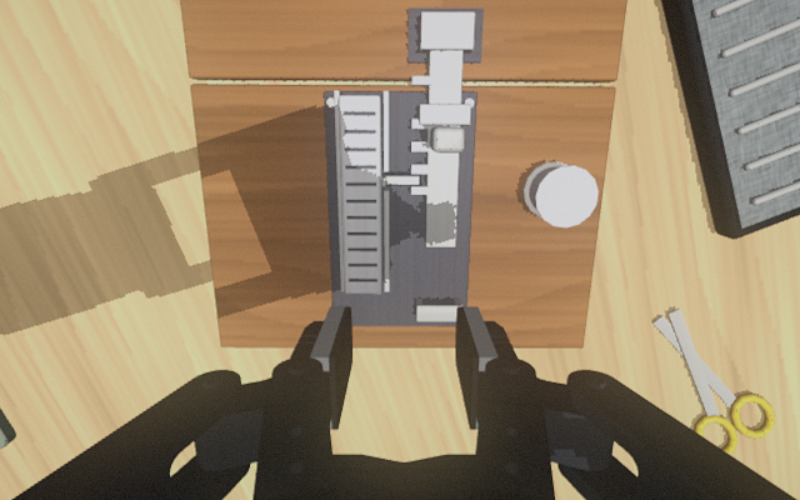

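The knob is at (447,138), 47 mm further along and against the stop. The catch is back at its original height (0.1236), its tongue sits between the rack teeth at (402,180), and the spool hasn't moved.

```bash
python3 -c "
from cell import order
print(order.hand_in())"
```

```text
the job is handed in; nothing more can be done
None
```

The job is handed in with no verdict returned: the bolt was pushed to its hard stop in the keeper, the catch sprang back to its full height, and the arm was clear about 6 s in; the spool was still in place, and the arm never went near the bowl, bottle or wax tree.

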